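# Close the part carton and hold the inspection stamp over its label

### The job

The finished hub is in its carton: fold the inner flap (the short one, without the label) down flat first, then fold the outer flap with the paper label down flat over it. Then pick up the inspector's wooden hand stamp by its grip, carry it over the angle plate without bumping anything or moving the other things on the bench, and finish while holding it still and level, centred over the label with its long side along the label's long side, about one centimetre above it; the stamp must never touch the carton, and you do not put it down or let go.

Things in the scene. Friction and masses are not known exactly. Their poses are not given: they have to be found in the camera images.
- carton: Open cardboard carton, 180 (its x) x 150 (its y) x 80 mm high (a 4 mm higher strip on the +y wall), walls 4 mm, fixed to the bench, with a steel hub inside. Origin: centre of its underside; z up. Its two end flaps (on the x ends) are already folded in; the two long flaps still stand up along its +y and -y walls.
- flap_inner (a joint): Angle of the inner (short, unlabelled) flap: 0 = closed flat, 1.57 = upright, more = leaning outward, stop at 2.0; starts at 1.35 to 1.85. Board 178 mm along the crease x 75 mm from crease to free edge, 4 mm thick. Stiff crease: it takes about 0.05 N m to turn, has no spring and stays where it is left. Closes by being pushed from outside towards the carton's middle and then down.
- flap_outer (a joint): Angle of the outer (long, labelled) flap, same meaning, stiffness and starting range; 178 mm along the crease x 110 mm from crease to free edge, 4 mm thick. Closed, it lies on the inner flap.
- flap_inner_hinge (a point): Middle of the inner flap's crease, on the carton's -y wall, 82 mm above the bench, at mid-thickness of the board. Turns with the flap; when the flap is closed its axes are the carton's and the flap extends 75 mm along +y.
- flap_outer_hinge (a point): Middle of the outer flap's crease, on the carton's +y wall, 86 mm above the bench, at mid-thickness of the board. Turns with the flap; when the flap is closed its axes are the carton's and the flap extends 110 mm along -y.
- flap_inner_edge (a point): Middle of the inner flap's free edge.
- flap_outer_edge (a point): Middle of the outer flap's free edge.
- label (a point): Centre of the white paper label (70 mm along the crease x 44 mm, with a thin printed frame), on the outer face of the outer flap, 65 mm from its crease. When the flap is closed: 88 mm above the bench, x along the label's long side and along the carton's x, z up.
- stamp: Wooden hand stamp with a rectangular rubber foot 60 (its x) x 36 (its y) mm; foot block 20 mm high, a neck above it, then an upright grip bar 50 (x) x 22 (y) mm from 30 to 75 mm above the underside; about 0.14 kg. Origin: centre of the underside; z up. Stands on the bench on the far side of the angle plate from the carton. The same either way round.
- angle_plate: Dark steel angle plate, fixed to the bench between stamp and carton: 200 (its x) x 70 (its y) mm, 100 mm high. Origin: centre of its underside.
- brass_bush: Bystander: upright brass tube, 44 mm across, 115 mm high. Origin: centre of its underside.
- v_block: Bystander: steel V-block 60 x 50 x 44 mm. Origin: centre of its underside.
- ring_gauge: Bystander: steel ring, 70 mm across, 22 mm high. Origin: centre of its underside.
- jar: Bystander: glass jar with a steel cap, 56 mm across, 85 mm high. Origin: centre of its underside.
- screwdriver: Bystander: black-handled screwdriver lying on the bench. Origin: on its underside near the middle.
- block_case: Bystander: closed wooden case 90 x 160 x 40 mm. Origin: centre of its underside.

How it is judged:
By the outcome, as a careful person would: the job done as asked, in the order asked, and still so for the second after the job is handed in, while the arm keeps its last pose, push and grip.
It also fails if it takes over 72 s, if anything falls off the work surface, if the arm or the gripper's body presses on something with over 40 N, if the wrist force passes 120 N, or if a joint passes its speed limit or range.

### The arm

A 6-joint arm with a two-finger parallel gripper is mounted at the origin on the work surface. World frame = base frame: x ahead of the robot, y to its left, z up, the work surface at z = 0. Lengths are in m, angles in rad, forces in N, time in s.
With the tool pointing down it reaches from about 0.325 to 0.9 m from the base axis. Payload 6.1 kg.
Tool frame: the origin (TCP) lies midway between the tips of the shut fingers; the grasp point (between the pads) lies 19 mm behind it; z points along the fingers, y is the line along which they close (so a half turn about z gives the same grasp; the last joint's range is limited). The gripper opens to 85 mm and grips with 20 to 120 N. Pads are 22 mm wide; open, the fingers measure 114 mm over their backs; the gripper's body (76 mm by 85 mm) begins 54 mm behind the grasp point. The pads swing forward as they close: fully open they stand 13 mm farther back than shut.
Start: joints at [1.042, 0.22, 1.526, -0, 1.395, -0.126], TCP at [0.245, 0.575, 0.231] pointing down, gripper open.
Joint ranges: [-2.98, 2.98], [-0.91, 2.08], [0.09, 2.57], [-1.24, 4.39], [0.2, 2.65], [-2.68, 2.68]. Speed limits (rad/s): [2.57, 2.57, 3.01, 3.14, 3.14, 3.14].

### API

Orientations are given as [roll, pitch, yaw] about the fixed x, y, z axes, in that order (R = Rz(yaw) Ry(pitch) Rx(roll)).
In Python, from plant import manip gives the robot as it stands. Calls block until the motion is done:
- manip.movep(position, orientation): joint-space move of the TCP to a pose.
- manip.move_l(position, feed=0.15, rotation=None, max_force=None): straight line of the TCP; rotation=None keeps the orientation; feed is the mean speed in m/s. With max_force (N) it stops when the force on the tool has changed by that much, and returns True; else False.
- manip.set_joints(angles): joint-space move.
- manip.gripper_to(opening, f_grip=None): finger opening in m; f_grip is the grip in N (None keeps the last); returns when the fingers have stopped.
- manip.hold(seconds).
- manip.inverse_kinematics(position, orientation): joint angles nearest the present ones, or None.
- manip.observe(): the state.
- manip.get_image(name): name is "side" or "top"; returns (picture, depth): 480x640x3 uint8, red, green, blue; 480x640 float32, m along the optical axis (not along the pixel's ray), 0 where there is no reading.
- manip.get_calibration(name): a dict with "intrinsics" (3x3 intrinsics, pixels), "dist_coeffs" ([k1, k2, p1, p2, k3] as OpenCV has them; the pictures are not rectified), "world_from_camera" (4x4, takes a point from camera to world coordinates). Camera axes: x right, y down, z forward; pixel columns grow to the right and rows downward; lengths in m; the calibration is good to about 2 mm. A picture is of the moment at which its call begins. get_calibration takes no time and is no camera call.
A pose or a line that the arm cannot do raises manip.Unreachable and nothing moves.
- manip.job_done(): hands the job in; it is judged then, once.
The state is a dict: "time_s": time; "q": joint angles; "joint_velocities": joint speeds; "joint_torque": joint torques, N m; "eef_pos": TCP position; "tcp_rot": TCP orientation; "ft_force": force on the tool from outside, world axes, zero at the start; "torque": the same for the moment, N m; "opening": finger opening in m; "grasp_force": force on a finger pad.
Only numpy, scipy, OpenCV 4.12 (cv2) and the standard library are available. Lean on these libraries where they do the work, as an engineer would, in place of code of your own. Each camera call takes 0.05 s, during which the arm holds its last target. There are 200 camera calls.

## Working session

There is one attempt and no reset: what is moved stays moved. The work goes in short steps, each a Python script; the robot and the scene stay as the last script left them, time stands still between calls to the robot, and variables do not carry over. Pictures are saved under pics/ and viewed, at most 10 in all, crops included, and the job is handed in when it is done.

```bash
ls; mkdir -p pics; python3 - <<'E'
from plant import manip
import cv2,numpy as np
for n in("top","side"):
    p,d=manip.get_image(n); cv2.imwrite(f"pics/{n}0.png",p[:,:,::-1]); np.save(f"pics/{n}0.npy",d); np.save(f"pics/{n}0c.npy",p)
    c=manip.get_calibration(n); print(n,np.round(c["intrinsics"],1).tolist(),c["dist_coeffs"],np.round(c["world_from_camera"],3).tolist(),(d>0).mean())
E
```

```text
pics
plant.py
top [[498.9, 0.0, 330.2], [0.0, 498.9, 242.0], [0.0, 0.0, 1.0]] [0.01139023 0.         0.         0.         0.        ] [[-0.002, -0.984, 0.176, 0.429], [-1.0, 0.004, 0.013, -0.062], [-0.014, -0.176, -0.984, 1.088], [0.0, 0.0, 0.0, 1.0]] 0.9959505208333334
side [[522.8, 0.0, 321.4], [0.0, 522.8, 239.6], [0.0, 0.0, 1.0]] [-0.04918563  0.          0.          0.          0.        ] [[-0.901, -0.265, 0.342, 0.327], [-0.433, 0.543, -0.72, 0.603], [0.005, -0.797, -0.604, 0.638], [0.0, 0.0, 0.0, 1.0]] 0.9953255208333334
```

View pics/top0.png

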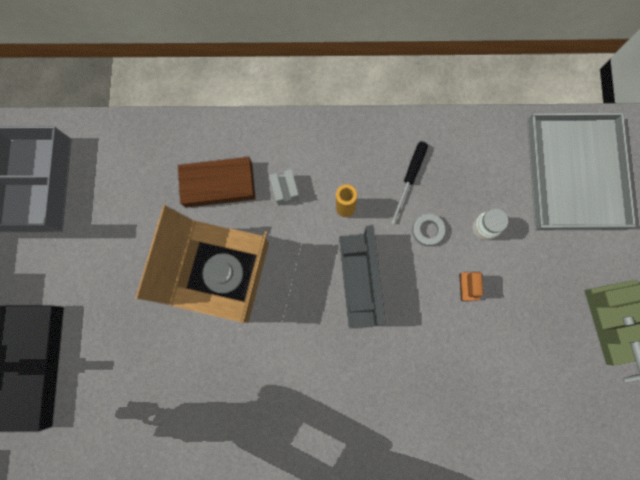

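View pics/side0.png

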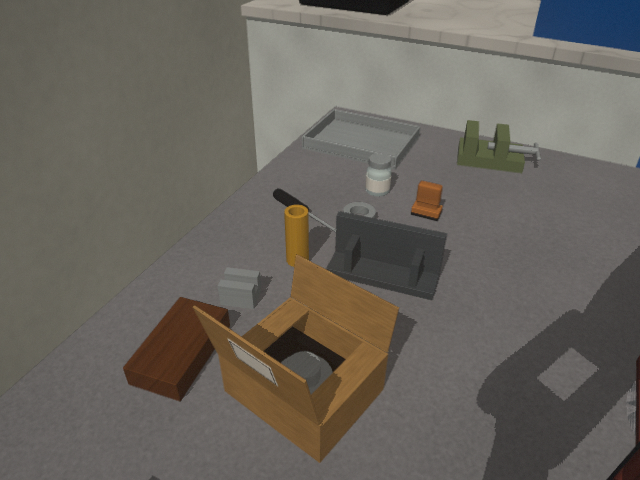

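The top view shows the carton at about (215,268), with the labelled outer flap on its left (+y) leaning out and the inner flap on its right. The angle plate is at (362,280), the stamp at (471,286), the jar at (491,224), the ring at (430,230) and the bush at (346,200). The side view shows the label at (253,362) and the stamp at (428,200).

```bash
cat > h.py <<'E'
from plant import manip
import cv2,numpy as np
np.set_printoptions(precision=4,suppress=True)
def cloud(n,p=None,d=None):
    "world xyz image, rgb, from a camera (undistorted rays x depth)"
    if p is None: p,d=manip.get_image(n)
    c=manip.get_calibration(n); K=np.array(c["intrinsics"]);D=np.array(c["dist_coeffs"]);T=np.array(c["world_from_camera"])
    v,u=np.mgrid[:480,:640]
    r=cv2.undistortPoints(np.stack([u,v],-1).reshape(-1,1,2).astype(np.float64),K,D).reshape(480,640,2)
    P=np.dstack([r,np.ones((480,640))])*d[...,None]
    return P@T[:3,:3].T+T[:3,3],p
def hsv(p): return cv2.cvtColor(p,cv2.COLOR_RGB2HSV)
E
python3 - <<'E'
from h import *
for n in("top","side"):
    X,p=cloud(n,np.load(f"pics/{n}0c.npy"),np.load(f"pics/{n}0.npy")); H=hsv(p)
    h,s,v=[H[...,i].astype(int) for i in range(3)]; x,y,z=np.moveaxis(X,-1,0)
    for nm,(px,py) in dict(top=dict(carton=(235,305),bench=(300,300),stamp=(475,280),label=(0,0),bush=(338,205)),side=dict(carton=(280,410),stamp=(430,190),label=(250,360),wood=(160,370))).get(n).items(): print(n,nm,H[py,px],X[py,px])
    ws=(x>.2)&(x<.8)&(y>-.6)&(y<.4)
    st=(h<13)&(s>150)&(y<-.15)&ws&(z>.004)
    q=X[st]; print("stamp",st.sum(),q.min(0),q.max(0))
    for lo,hi in((.066,.085),(.012,.03)):
        m=st&(z>lo)&(z<hi)
        if m.sum()>5: r=cv2.minAreaRect(X[m][:,:2].astype(np.float32)*1000); print(lo,m.sum(),r,np.median(z[m]))
    ct=(h>8)&(h<22)&(s>90)&(y>-.02)&(y<.32)&(x>.35)&(x<.62)&(z>.01)
    q=X[ct]; print("carton",ct.sum(),q.min(0),q.max(0))
    c=q[(q[:,2]>.074)&(q[:,2]<.092)]; 
    print(" rim",cv2.minAreaRect(c[:,:2].astype(np.float32)*1000))
    for nm,k in(("inner",q[:,1]<.11),("outer",q[:,1]>.16)):
        f=q[k&(q[:,2]>.1)]
        if len(f)<30: continue
        m=f.mean(0);U,S,Vt=np.linalg.svd(f-m,full_matrices=0); 
        e=np.abs((f-m)@Vt[2]); f=f[e<.006]; m=f.mean(0);S,Vt=np.linalg.svd(f-m,full_matrices=0)[1:]
        print(nm,len(f),m,"n",Vt[2],"rms",S[2]/len(f)**.5,f.min(0),f.max(0))
    pl=(v<90)&(s<80)&(y>-.2)&(y<.05)&(x>.3)&(x<.6)&(z>.015)
    q=X[pl]
    for lo,hi in((.02,.06),(.085,.11)):
        f=q[(q[:,2]>lo)&(q[:,2]<hi)]
        if len(f)>5: print("plate",lo,len(f),cv2.minAreaRect(f[:,:2].astype(np.float32)*1000),f[:,2].max())
    # everything tall, for clearance
    m=ws&(z>.03)&(y<.03); cc,L,S,C=cv2.connectedComponentsWithStats(m.astype(np.uint8))
    for i in range(1,cc):
        if S[i,4]>40: f=X[L==i]; print("obj",C[i],f.min(0),f.max(0))
E
```

```text
top carton [ 17 132 172] [0.4806 0.1424 0.0817]
top bench [60  6 90] [0.4952 0.0179 0.0001]
top stamp [ 13 162 187] [ 0.5303 -0.3429  0.0723]
top label [ 30  17 108] [ 1.5262  1.0636 -0.4141]
top bush [ 19 169 134] [ 0.6881 -0.0654  0.0747]
stamp 10 [ 0.4975 -0.3583  0.0165] [ 0.5452 -0.3292  0.0751]
carton 6022 [0.4474 0.0725 0.0106] [0.62   0.2993 0.1974]
 rim ((549.5151977539062, 183.20608520507812), (150.25076293945312, 174.86839294433594), 77.64271545410156)
inner 228 [0.5387 0.0929 0.1504] n [0.2157 0.9412 0.2601] rms 0.0011465185310729534 [0.451  0.0725 0.1014] [0.618  0.1099 0.1602]
outer 2235 [0.5522 0.2716 0.1505] n [-0.2288 -0.9441  0.2373] rms 0.00111007744744619 [0.4853 0.2439 0.1001] [0.62   0.2993 0.1974]
plate 0.02 216 ((518.8038330078125, -107.28884887695312), (171.21986389160156, 63.95615005493164), 10.877941131591797) 0.059989563559299075
plate 0.085 607 ((520.4403076171875, -140.72650146484375), (160.08966064453125, 16.319509506225586), 5.610305309295654) 0.10511710153125553
obj [547.3846 203.6049] [ 0.4288 -0.5992  0.0301] [ 0.7997 -0.0623  1.0882]
obj [295.3636 
[... 1342 characters left out ...]
845 0.2503 0.1   ] [0.6198 0.3006 0.1938]
plate 0.02 1681 ((520.7673950195312, -109.19563293457031), (167.2093963623047, 63.27507019042969), 9.597789764404297) 0.05999747204312511
plate 0.085 965 ((521.4102172851562, -139.67616271972656), (158.08457946777344, 22.129682540893555), 6.0694146156311035) 0.10061369598734515
obj [467.9739 144.9913] [ 0.4863 -0.6     0.0301] [ 0.5102 -0.5933  0.0789]
obj [378.5642 166.042 ] [ 0.6268 -0.5998  0.0301] [ 0.7998 -0.3557  0.0858]
obj [429.1356 192.444 ] [ 0.5001 -0.3574  0.0301] [ 0.5501 -0.331   0.0757]
obj [296.5121 228.717 ] [ 0.6805 -0.1036  0.03  ] [ 0.7238 -0.0559  0.1152]
obj [389.3877 240.7389] [ 0.4421 -0.1566  0.03  ] [ 0.6419 -0.0716  0.1006]
```

```bash
python3 - <<'E'
from h import *
o=manip.observe(); print(o["time_s"],o["tcp_rot"],o["opening"])
yaws=[]
for ps in (0,1):
  for n in("top","side"):
    X,p=cloud(n,np.load(f"pics/{n}0c.npy"),np.load(f"pics/{n}0.npy")); H=hsv(p)
    h,s,v=[H[...,i].astype(int) for i in range(3)]; x,y,z=np.moveaxis(X,-1,0)
    ct=(h>8)&(h<24)&(s>90)&(y>.02)&(y<.33)&(x>.35)&(x<.72)&(z>.05)
    q=X[ct]
    if ps==0:
      for k,w in((q[:,1]<.11,.095),(q[:,1]>.2,.1)):
        f=q[k&(q[:,2]>w)]
        for _ in range(4): m=np.median(f,0) if _==0 else f.mean(0);N=np.linalg.svd(f-m,full_matrices=0)[2][2];f=f[np.abs((f-m)@N)<.005]
        N*=np.sign(N[1]); yaws.append(np.arctan2(-N[0],N[1])); print(n,len(f),"yaw",np.degrees(yaws[-1]),"tilt",np.degrees(np.arcsin(N[2])))
    else:
      yaw=np.mean(yaws[1:]); R=np.array([[np.cos(yaw),-np.sin(yaw)],[np.sin(yaw),np.cos(yaw)]])
      c=q.copy(); c[:,:2]=(q[:,:2]-[.55,.18])@R
      pc=lambda a:np.percentile(a,[0.5,2,98,99.5])
      r=c[(c[:,2]>.076)&(c[:,2]<.083)&(np.abs(c[:,1])<.05)]; print(n,"endflaps/rim x",pc(r[:,0]))
      for nm,k in(("in",(c[:,1]<-.06)&(c[:,2]>.1)),("out",(c[:,1]>.06)&(c[:,2]>.1))):
        f=c[k]; print(nm,"x",pc(f[:,0]),"zmax",f[:,2].max()); 
        a=np.polyfit(f[:,2],f[:,1],1); print("  y at hinge height",np.polyval(a,.082 if nm=="in" else .086),"slope",a[0])
      w=c[(c[:,2]>.05)&(c[:,2]<.075)]; print(" walls x,y",pc(w[:,0]),pc(w[:,1]))
    if ps:
      lb=(s<60)&(v>110)&(y>.2)&(y<.32)&(x>.5)&(x<.66)&(z>.1)
      if n=="side" and lb.any(): l=X[lb]; print("label",lb.sum(),l.mean(0),(l.mean(0)[:2]-[.55,.18])@R)
      st=(h<16)&(s>130)&(x>.48)&(x<.57)&(y>-.38)&(y<-.3)&(z>.002)
      f=X[st&(z>.05)]; print("stamp grip",st.sum(),cv2.minAreaRect(f[:,:2].astype(np.float32)*1000),f.mean(0),pc(f[:,0]),pc(f[:,1]))
      f=X[st&(z<.024)]; len(f)>5 and print("stamp foot",cv2.minAreaRect(f[:,:2].astype(np.float32)*1000))
      t=X[st&(z>.07)]; len(t)>5 and print("stamp top",len(t),t.mean(0),cv2.minAreaRect(t[:,:2].astype(np.float32)*1000))
print(np.degrees(yaw))
E
python3 -c "
import cv2
a=cv2.imread('pics/top0.png')[240:330,400:560];b=cv2.imread('pics/side0.png')[150:240,350:510]
cv2.imwrite('pics/crop.png',cv2.resize(cv2.hconcat([a,b]),(800,225),interpolation=cv2.INTER_CUBIC))"
```

```text
0.1 [-3.1398 -0.0002  2.7388] 0.08540221196384754
top 230 yaw -12.919546464772996 tilt 14.863180731405052
top 2811 yaw -13.515737712784338 tilt -13.55252777556408
side 2770 yaw -13.022658511917477 tilt 12.552774130124158
side 2837 yaw -12.858963086312281 tilt -12.090783034264263
top endflaps/rim x [-0.0877 -0.0865  0.0891  0.0907]
in x [-0.0848 -0.0824  0.0859  0.0879] zmax 0.160245592912732
  y at hinge height -0.06941364133052205 slope -0.26207857816304175
out x [-0.0851 -0.0827  0.0845  0.0872] zmax 0.19739951762610242
  y at hinge height 0.07411320043854577 slope 0.2403508514895602
 walls x,y [-0.0851 -0.082   0.082   0.0881] [-0.0739 -0.0737  0.0738  0.0742]
stamp grip 547 ((521.2283325195312, -345.718505859375), (47.787471771240234, 21.64748764038086), 0.14784173667430878) [ 0.5214 -0.3433  0.071 ] [0.4976 0.4981 0.5443 0.5448] [-0.3561 -0.3555 -0.3352 -0.335 ]
stamp foot ((522.069580078125, -345.2365417480469), (33.94473648071289, 58.20005416870117), 89.72618103027344)
stamp top 223 [ 0.5216 -0.3453  0.0741] ((521.2928466796875, -345.9167785644531), (21.154756546020508, 47.147
[... 256 characters left out ...]
4] zmax 0.19384927090837134
  y at hinge height 0.08068001794608855 slope 0.21415768423610862
 walls x,y [-0.0878 -0.0876  0.0822  0.0893] [-0.07   -0.0694  0.0788  0.0791]
label 473 [0.5723 0.2729 0.1506] [0.0007 0.0956]
stamp grip 835 ((524.9556274414062, -342.4337158203125), (22.741256713867188, 50.016117095947266), 87.06937408447266) [ 0.5247 -0.3389  0.0645] [0.5015 0.5026 0.5479 0.5497] [-0.3527 -0.3507 -0.3333 -0.3323]
stamp foot ((525.810546875, -342.4745178222656), (60.74502944946289, 37.159812927246094), 4.16607141494751)
stamp top 104 [ 0.5254 -0.3428  0.0724] ((525.3562622070312, -343.5851745605469), (20.482295989990234, 45.854984283447266), 87.06937408447266)
-13.132453103671365
```

View pics/crop.png

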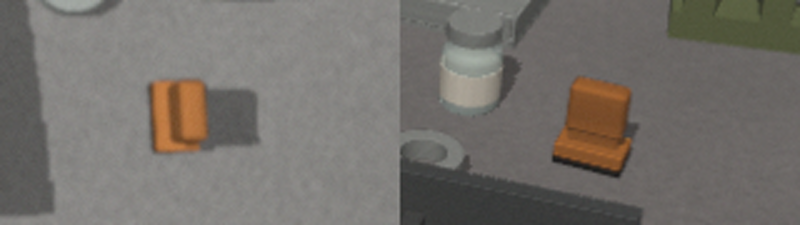

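The crop shows the stamp standing upright with its long side within a few degrees of world x. Grip centre is about (180,112) in the top half and (598,108) in the side half. Next I fold both flaps.

```bash
cat >> h.py <<'E'
yaw=np.radians(-13.0); Rc=np.array([[np.cos(yaw),-np.sin(yaw)],[np.sin(yaw),np.cos(yaw)]])
C0=np.array([.55,.18])+Rc@[.0017,.0018]
W=lambda x,y,z:[*(C0+Rc@[x,y]),z]            # carton frame -> world
RPY=[np.pi,0,yaw+np.pi]
def fold(s,hz,r,hw=.011):
    "s=-1 inner, +1 outer: fingertip corner follows the flap's outer face at radius r round the crease"
    manip.movep(W(0,s*.16,.31),RPY)
    for i,t in enumerate(np.radians(np.r_[108,np.arange(100,9,-10),4,0])):
        u=-.075+r*np.cos(t)-.002*np.sin(t)-hw; z=hz+r*np.sin(t)+.002*np.cos(t)
        if i==0: manip.move_l(W(0,-s*(u-.02),z),feed=.2)
        if manip.move_l(W(0,-s*u,z),feed=.08,max_force=30): print("force stop at",np.degrees(t),manip.observe()["ft_force"])
    print("press",manip.move_l(W(0,-s*u,z-.004),feed=.02,max_force=10),manip.observe()["eef_pos"],manip.observe()["ft_force"])
    manip.move_l(W(0,-s*u,.31),feed=.25)
E
python3 - <<'E'
from h import *
manip.gripper_to(0.0,30)
manip.move_l([.245,.575,.33],feed=.2)
fold(-1,.082,.068)
for n in("top","side"):
    p,d=manip.get_image(n); cv2.imwrite(f"pics/{n}1.png",p[:,:,::-1])
print(manip.observe()["time_s"])
E
python3 -c "
import cv2
a=cv2.imread('pics/top1.png')[150:390,80:400];b=cv2.imread('pics/side1.png')[220:460,110:430]
cv2.imwrite('pics/crop1.png',cv2.resize(cv2.hconcat([a,b]),(800,300)))"
```

```text
press True [0.5483 0.1639 0.0839] [-3.3861 -0.8477  7.9851]
9.9167
```

View pics/crop1.png

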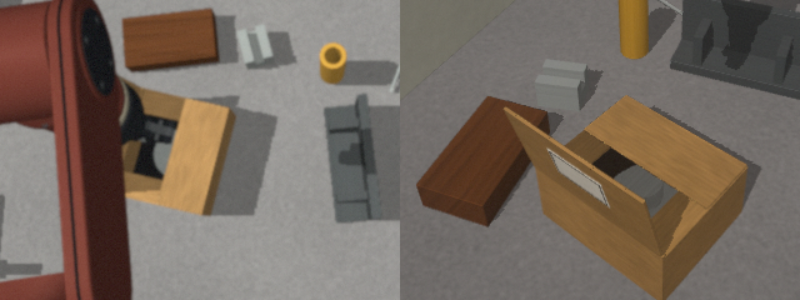

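The inner flap now lies flat, visible in the side half at about (670,130). The outer flap still stands. I fold it next, then grasp the stamp.

```bash
python3 - <<'E'
from h import *
fold(+1,.086,.098)
manip.gripper_to(.06)
manip.movep([.45,-.1,.32],[np.pi,0,np.pi])
manip.movep([.5235,-.3437,.2],[np.pi,0,np.pi])
for n in("top","side"):
    p,d=manip.get_image(n); cv2.imwrite(f"pics/{n}2.png",p[:,:,::-1])
    X,p=cloud(n,p,d); h,s,v=np.moveaxis(hsv(p).astype(int),-1,0); x,y,z=np.moveaxis(X,-1,0)
    c=X.copy(); c[...,:2]=(X[...,:2]-C0)@Rc
    m=(np.abs(c[...,0])<.08)&(c[...,1]>-.03)&(c[...,1]<.06)&(z>.05)&(z<.15)
    f=c[m]; a=np.linalg.lstsq(np.c_[f[:,:2],np.ones(len(f))],f[:,2],rcond=None)[0]; print(n,"outer plane",a)
    lb=m&(s<60)&(v>100); l=X[lb]; r=cv2.minAreaRect(l[:,:2].astype(np.float32)*1000); print("label",lb.sum(),l.mean(0),r,c[lb].mean(0))
print(manip.observe()["time_s"],manip.observe()["q"])
E
python3 -c "
import cv2
a=cv2.imread('pics/top2.png')[150:390,80:520];b=cv2.imread('pics/side2.png')[140:460,110:550]
cv2.imwrite('pics/crop2.png',cv2.vconcat([a,b]))"
```

```text
press True [0.5498 0.1697 0.0878] [-3.0055 -0.4017  7.8239]
top outer plane [ 0.0033 -0.0012  0.0882]
label 747 [0.5536 0.1915 0.0887] ((553.9354248046875, 191.74957275390625), (45.82044219970703, 70.27548217773438), 77.6670913696289) [-0.0008  0.0102  0.0887]
side outer plane [0.0009 0.0005 0.0864]
label 1263 [0.5551 0.1926 0.0869] ((555.95947265625, 191.7156982421875), (45.05292892456055, 69.8392105102539), 76.99183654785156) [0.0004 0.0116 0.0869]
20.175 [-0.7047  0.2434  1.5559  0.0003  1.3402 -2.2773]
```

View pics/crop2.png

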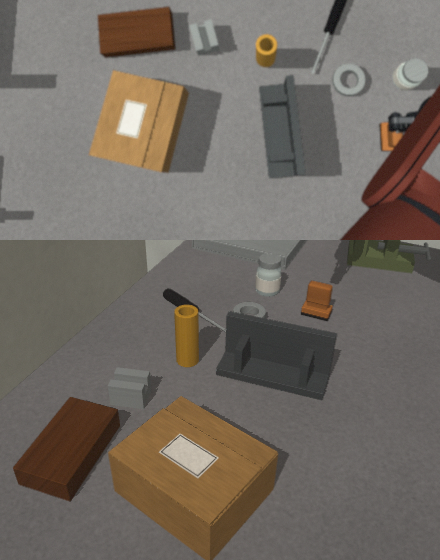

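Both flaps are flat and the label is clear at about (188,455) in the side crop. Now the grasp and lift.

```bash
python3 - <<'E'
from h import *
o=manip.observe(); print(o["eef_pos"])
print("hit",manip.move_l([.5235,-.3437,.040],feed=.1,max_force=8))
manip.gripper_to(.0,50)
o=manip.observe(); print(o["opening"],o["grasp_force"],o["eef_pos"],o["ft_force"])
manip.move_l([.5235,-.3437,.05],feed=.05); manip.move_l([.5235,-.3437,.24],feed=.15)
manip.hold(.3); o=manip.observe(); print(o["opening"],o["grasp_force"],o["eef_pos"],o["ft_force"],o["time_s"])
for n in("side",):
    X,p=cloud(n); cv2.imwrite("pics/side3.png",p[:,:,::-1]); cv2.imwrite("pics/crop3.png",cv2.resize(p[40:260,300:560,::-1],(780,660-66)))
E
```

```text
[ 0.5244 -0.3426  0.2015]
hit False
0.0210878316664191 52.174333333969116 [ 0.5236 -0.3438  0.0402] [-0.6945  0.4123  0.8929]
0.021566691449329507 51.81493520736694 [ 0.5234 -0.3435  0.2394] [-0.0608 -0.7863 -2.3589] 24.4167
```

View pics/crop3.png

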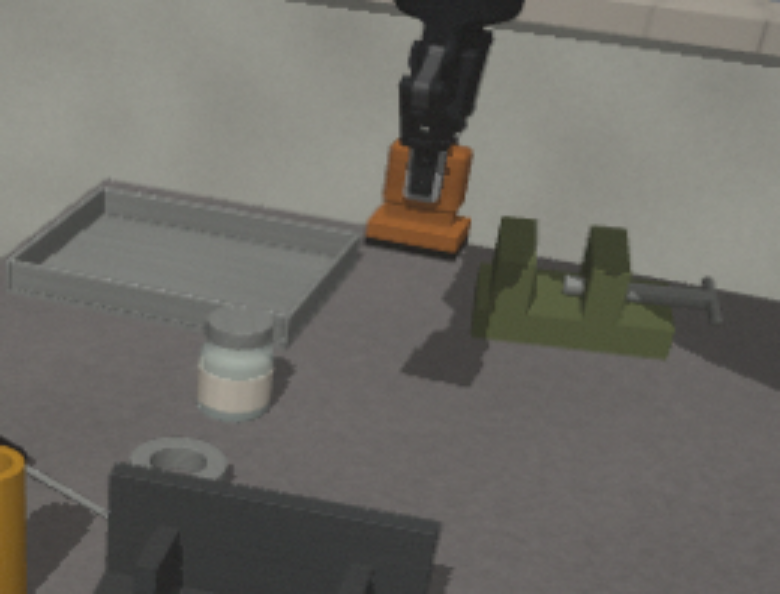

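The stamp is held by its grip, level, with its foot at about (418,235). Next I carry it over the plate and measure it above the label.

```bash
cat >> h.py <<'E'
def stampm(n,zt):
    "stamp foot corners (world xy) and pose from orange+black foot/grip points, held at tcp height zt"
    X,p=cloud(n); h,s,v=np.moveaxis(hsv(p).astype(int),-1,0); x,y,z=np.moveaxis(X,-1,0)
    m=(h<15)&(s>150)&(np.hypot(x-.5545,y-.192)<.07)&(z>zt-.045); f=X[m]
    c=f.copy(); c[:,:2]=f[:,:2]@Rc-np.array([.5545,.192])@Rc; zz=f[:,2]-(zt-.04)
    print(n,m.sum(),"z rel",np.percentile(zz,[1,99]))
    for nm,k in(("foot",zz<.021),("grip",zz>.032)):
        g=c[k]
        if len(g)>20: print(nm,len(g),"x",np.percentile(g[:,0],[1,99]),"y",np.percentile(g[:,1],[1,99]),cv2.minAreaRect(g[:,:2].astype(np.float32)*1000))
    return p
E
python3 - <<'E'
from h import *
manip.move_l([.53,-.1,.25],feed=.2)
manip.move_l([.5545,.192,.22],feed=.2,rotation=RPY)
manip.hold(.3); o=manip.observe(); print(o["eef_pos"],o["tcp_rot"],o["opening"],o["time_s"])
for n in("side","top"):
    p=stampm(n,.22); cv2.imwrite(f"pics/{n}4.png",p[:,:,::-1])
E
python3 -c "
import cv2
a=cv2.imread('pics/side4.png')[120:440,110:470]
cv2.imwrite('pics/crop4.png',cv2.resize(a,(675,600)))"
```

```text
[0.5546 0.1916 0.2201] [3.1415 0.0002 2.9141] 0.02133803091788901 27.7583
side 5219 z rel [0.0079 0.3653]
foot 835 x [-0.0281  0.0302] y [-0.0152  0.0188] ((1.6641578674316406, 1.6294574737548828), (60.845375061035156, 35.868656158447266), 1.2479668855667114)
grip 4255 x [-0.0587  0.0129] y [-0.0054  0.0687] ((-11.408819198608398, 23.41855239868164), (81.64521789550781, 72.44566345214844), 23.867733001708984)
top 1794 z rel [0.018  0.4284]
foot 104 x [-0.0285  0.0295] y [-0.0189  0.0111] ((-1.5091800689697266, -8.630054473876953), (30.1431884765625, 60.06861114501953), 74.3685302734375)
grip 1662 x [-0.0674  0.0489] y [-0.0685  0.0538] ((-6.059623718261719, -6.039436340332031), (95.51173400878906, 118.44352722167969), 25.285404205322266)
```

View pics/crop4.png

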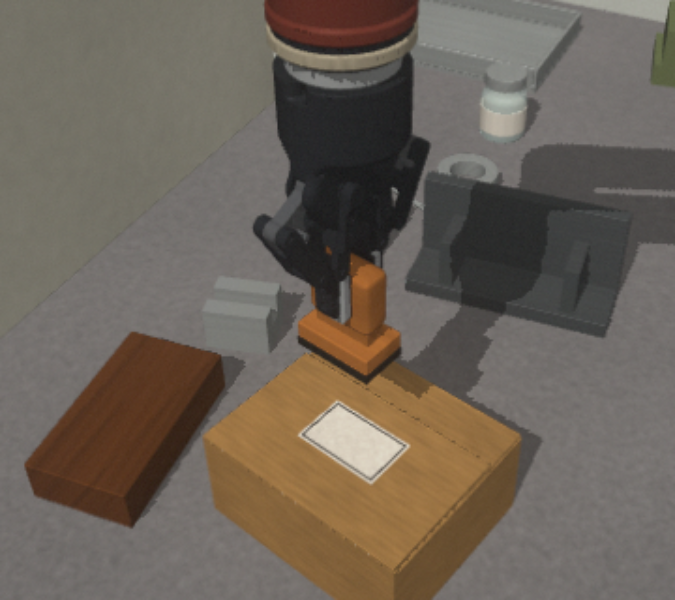

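The stamp hangs level above the carton, foot near (350,345) and label at (355,442). It sits within about 1 mm of the label's line, so I make the small correction and descend.

```bash
python3 - <<'E'
from h import *
d=Rc@[-.0009,-.0008]; x,y=.5545+d[0],.192+d[1]
manip.move_l([x,y,.16],feed=.08); print(manip.move_l([x,y,.138],feed=.03,max_force=6))
manip.hold(1); o=manip.observe(); print(o["eef_pos"],o["tcp_rot"],o["opening"],o["ft_force"],o["time_s"])
for n in("side","top"):
    p=stampm(n,.138); cv2.imwrite(f"pics/{n}5.png",p[:,:,::-1])
E
python3 -c "
import cv2
a=cv2.imread('pics/side5.png')[260:420,180:380]
cv2.imwrite('pics/crop5.png',cv2.resize(a,(750,600)))"
```

```text
False
[0.5534 0.1914 0.138 ] [-3.1416 -0.      2.9147] 0.02153545673348846 [-0.4262 -0.0162 -1.6792] 30.6417
side 4834 z rel [0.0088 0.4326]
foot 740 x [-0.0291  0.0294] y [-0.0163  0.0187] ((0.7988014221191406, 0.9120216369628906), (37.0783805847168, 60.66975402832031), 89.85099792480469)
grip 4026 x [-0.0593  0.0257] y [-0.0605  0.0664] ((-8.335796356201172, -0.5396194458007812), (93.3151626586914, 120.32337188720703), 23.190900802612305)
top 1315 z rel [0.0182 0.4361]
foot 70 x [-0.0276  0.0255] y [-0.0191  0.0147] ((-6.016875267028809, -11.606475830078125), (30.03066635131836, 62.419925689697266), 63.25624465942383)
grip 1233 x [-0.0673  0.0526] y [-0.0682  0.053 ] ((-7.213005065917969, -7.060279846191406), (95.0975112915039, 118.24186706542969), 22.923011779785156)
```

View pics/crop5.png

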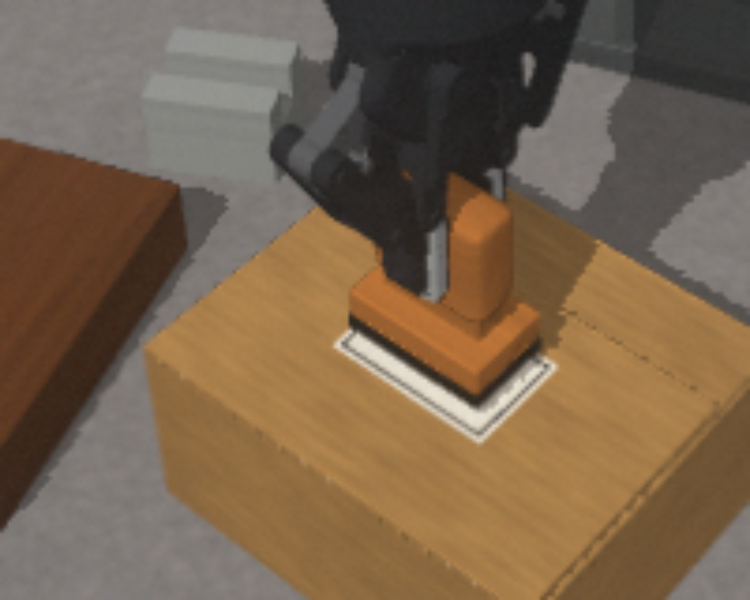

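The stamp hovers level and square over the label, which shows evenly around the foot at about (440,370). The measured centre offset is under 1 mm and the gap is about 10 mm.

```bash
python3 -c "
from plant import manip
print(manip.job_done())"
```

```text
the job is handed in; nothing more can be done
None
```

I folded both flaps flat, inner first, and handed the job in at about 31 s with the stamp held level and square about 10 mm above the label, centred to within about 1 mm by the side camera.

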